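Clamp a battery module in the contact-test nest with its torque-limiting knob

TASK

Load the long white battery module into the clamp nest, contact end first: set it on the base plate between the guide rails and slide it gently under the clamp bridge until it is fully home against the contact block. Then turn the wing knob clockwise until its torque limiter clicks once, stop there so that it does not click a second time, and let go. Do not ram the contact block, and leave the other things on the bench where they are.

Things in the scene. Friction and masses are not known exactly. Their poses are not given: they have to be found in the camera images.
- module_center (a point): Centre, half-way up, of the loose battery module: white plastic block with a grey nose, 140 long (x) x 52 wide (y) x 36 high (z) mm, 0.36 to 0.57 kg, lying flat on the bench. +x points to its contact end: a grey end cap, 47 mm wide over its last 14 mm, three brass contacts on its face. Ribbed sides and a row of four charge lights mark its tail (-x).
- module_nose (a point): Centre of the module's contact-end face, 70 mm along +x from the module's centre; axes as the module's.
- seat (a point): Centre of the contact block's front face, 30 mm above the bench. +x points into the block, the way the module is slid in; y across the nest, z up. The module is home when it lies flat on the plate with its nose face against this face: module_nose is then at this point with the same axes. The face lies 45 mm beyond (+x of) the knob's axis.
- nest: Clamp nest, fixed to the bench; origin on the bench below the knob's axis, axes as seat. Base plate 12 mm thick, x -150 to 76, y +-65 mm. Two white guide rails, tops 32 mm above the bench, 54.5 mm apart from x = -40 to 45; lead-ins flare from there to about 73 mm apart at x = -67. Bridge across at x = +-15: posts at y = +-47.5 (14 wide), beam 64 to 80 mm above the bench.
- contact_block: The black contact block at the end of the nest, 66 mm wide, 34 mm high, rigid; origin at the bottom centre of its front face, 12 mm above the bench, x into the block. Its brass contacts are spoilt by a push of more than 25 N.
- knob_grip (a point): Grip point on the knob's upright axis, 130 mm above the bench. Black wing knob on top of the bridge: wing 58 mm long (x), 14 mm thick (y), from 107 to 141 mm above the bench, on a round foot of 47 mm diameter. Starts at any angle; turns clockwise seen from above (clamping) and keeps its height. It may be turned in several grips.
- collar_mark (a point): On the knob's axis 92 mm above the bench, on the steel collar below the knob. The collar turns with the screw; its x axis runs through a small dark pointer on its edge. At the start a tab on the knob's foot (knob x axis) stands over the pointer. Each click leaves the tab a further 0.31 rad (one ratchet tooth) clockwise of the pointer; let go, the knob rests at whole teeth.
- pad: Rubber clamp pad under the bridge, 30 mm diameter; origin at its underside, which starts 1.5 to 5 mm above the top of a module in the nest. It goes down 3.8 mm per rad of the screw and gives 1 mm per 30 N. It presses with 25 to 40 N at the click and keeps part of that. The turn needed until the click differs each time (about 0.8 to 1.9 rad) and cannot be told from the knob's start angle.
- knob: The knob; origin on its axis. Feel: turning it takes about 0.16 N m while the pad comes down; once the pad bears, this climbs over about 0.35 rad to 0.3 N m (less is felt standing still). Then the limiter's spring ball rides over a tooth: in the next 0.16 rad the torque falls to zero, the ball snaps over (the click) and the torque may turn negative; some 0.3 rad on it would click again.
- monitor_center (a point): Bystander: a white handheld patient monitor, shorter and wider than the module, 112 x 64 x 34 mm, with a dark screen and three round keys; point at its centre. It and the module may lie in each other's place.
- scanner: Bystander: white pistol-shaped hand scanner lying on its side, head 105 x 56 x 44 mm along x, grip 110 mm towards -y; origin on the bench at the head's rear.
- label_roll: Bystander: roll of white labels, 76 mm across, 32 mm high, lying flat; origin under its centre.
- phone: Bystander: black phone, 150 x 72 x 9 mm; origin under its centre.
- marker: Bystander: grey marker pen with black cap, 122 x 14 x 14 mm, along x; origin under the middle of its barrel.
- carton: Bystander: small white carton with a blue band, 90 x 62 x 48 mm; origin under its centre.
- mouse: Bystander: black computer mouse, 104 x 60 x 24 mm; origin under its centre.
Not all that is in view belongs to the job. What is shaped like the part that bears module_center but green or turquoise is not meant.

How it is judged:
By the outcome, as a careful person would: the job done as asked, in the order asked, and still so for the second after the job is handed in, with the robot touching nothing.
It also fails if it takes over 72 s, if anything falls off the work surface, if the arm or the gripper's body presses on something with over 40 N, if the wrist force passes 120 N, or if a joint passes its speed limit or range.

ROBOT

A 7-joint arm with a two-finger parallel gripper is mounted at the origin on the work surface. World frame = base frame: x ahead of the robot, y to its left, z up, the work surface at z = 0. Lengths are in m, angles in rad, forces in N, time in s.
With the tool pointing down it reaches from about 0.35 to 0.9 m from the base axis. Payload 8.1 kg.
Tool frame: the origin (TCP) lies midway between the tips of the shut fingers; the grasp point (between the pads) lies 19 mm behind it (ctrl.pinch_z is the distance from the TCP to the grasp point, in m); z points along the fingers, y is the line along which they close (so a half turn about z gives the same grasp; the last joint's range is limited). The gripper opens to 85 mm and grips with 20 to 120 N. Pads are 22 mm wide; open, the fingers measure 114 mm over their backs; the gripper's body (76 mm by 85 mm) begins 54 mm behind the grasp point. The pads swing forward as they close: fully open they stand 13 mm farther back than shut.
Start: joints at [1.067, 0.434, 0.025, 1.573, -0.012, 1.134, -0.075], TCP at [0.244, -0.575, 0.231] pointing down, gripper open.
Joint ranges: [-2.62, 2.62], [-0.44, 2.09], [-1.27, 1.32], [0.08, 2.57], [-1.32, 4.46], [0.12, 2], [-2.74, 2.74]. Speed limits (rad/s): [2.22, 2.22, 3.01, 3.01, 3.14, 3.14, 3.14].

INTERFACE

Orientations are given as a unit quaternion [w, x, y, z].
In Python, from plant import get_state, viewer, ctrl gives the robot as it stands.
- The arm moves only by the tool move_arm, never from a script. Its argument "motion" is a list of rows, each a list of 6 numbers: the shift along the tool's x, y, z in cm, then the turn, a rotation vector about the tool's x, y, z in degrees. In form: [[dx, dy, dz, wx, wy, wz], ...]. A call has 1 to 20 rows; each row shifts and turns the commanded pose from where the row before left it, along the tool's axes as they then stand; what a row does not reach is not made up. A row lasts 1/8 s, in which the tool goes at most 62.5 mm and 10.7 degrees, less where a joint would pass 70% of its speed; a pose out of reach is approached as far as the arm can. A call is refused whole if a number of a shift passes 6.25 or a number of a turn 10.7, either way. A call with a gripper value outside its range is refused whole. "jaw" is the opening in per cent of the stroke, from 0 (shut) to 100 (fully open), set as the call begins (left out, the last holds). The fingers move at their own pace and stop on an object; the grip force is fixed at half the most. Time passes only in rows, so rows that do not move let the fingers close. It gives the time, the measured TCP pose, the force, the opening and the grip force at its end, in the units of the state.
- get_state(): the state, without advancing time (a new reading comes with each control period).
- viewer.grab_frame(name): name is "scene" or "side" or "wrist"; returns a dict with "image" (420x560x3 uint8, blue, green, red), "z_map" (420x560 float32, m along the optical axis (not along the pixel's ray), 0 where there is no reading), "mtx" (3x3 intrinsics, pixels), "R" (3x3) and "t" (3): a world point X has camera coordinates R X + t; the wrist camera has in their place "mount" (4x4, takes a point from camera to tool coordinates, whose origin is the TCP and whose axes are the flange's). Camera axes: x right, y down, z forward; pixel columns grow to the right and rows downward; lengths in m; the calibration is good to about 2 mm. A picture is of the moment at which its call begins: read the wrist's pose just before it.
- ctrl.finish_job(): hands the job in; it is judged then, once.
The state is a dict: "t": time; "joint_positions": joint angles; "qd": joint speeds; "joint_torque": joint torques, N m; "tcp_pos": TCP position; "ee_rot": TCP orientation; "wrist_force": force on the tool from outside, world axes, zero at the start; "ft_torque": the same for the moment, N m; "width": opening from 0.0 (shut) to 1.0 (fully open); "finger_force": force on a finger pad.
Only numpy, scipy, OpenCV 4.12 (cv2) and the standard library are available. Lean on these libraries where they do the work, as an engineer would, in place of code of your own. Each camera call takes 0.05 s, during which the arm holds its last target. There are 200 camera calls.

## Working session

There is one attempt and no reset: what is moved stays moved. The work goes in short steps, Python scripts to look and compute and a tool call to move; the robot and the scene stay as the last step left them, time stands still between calls to the robot, and variables do not carry over. Pictures are saved under pics/ and viewed, at most 10 in all, crops included, and the job is handed in when it is done.

Besides the shell and the picture viewer there is one more tool, called after "Request:" as a command line: name --pt "numbers of a row" for each row, then --argument value for the rest. move_arm: Moves the arm, as the interface text tells. Its arguments: {"type":"object","properties":{"motion":{"type":"array","items":{"type":"array","items":{"type":"number"}}},"jaw":{"type":"number"}},"required":["motion"]}

```bash
mkdir -p pics; python3 - <<'E'
from plant import get_state, viewer, ctrl
import cv2, numpy as np
s=get_state(); print({k:np.round(v,3).tolist() for k,v in s.items()}, ctrl.pinch_z)
for n in ("scene","side"):
    f=viewer.grab_frame(n); cv2.imwrite(f"pics/{n}0.png",f["image"]); np.savez(f"{n}0.npz",**f)
    print(n,np.round(f["mtx"],1).tolist(),np.round(-f["R"].T@f["t"],3))
E
```

```text
{'t': 0.0, 'joint_positions': [1.067, 0.435, 0.025, 1.574, -0.012, 1.134, -0.075], 'qd': [0.0, -0.001, -0.0, -0.001, 0.0, -0.0, -0.002], 'joint_torque': [-0.0, -67.046, 1.025, -31.622, 0.016, 0.012, -0.0], 'tcp_pos': [0.244, -0.575, 0.231], 'ee_rot': [-0.001, 0.98, 0.199, -0.0], 'wrist_force': [0.267, 0.253, 0.291], 'ft_torque': [0.007, 0.013, -0.012], 'finger_force': 0.0, 'width': 1.004} 0.0187
scene [[440.5, 0.0, 280.2], [0.0, 440.5, 215.5], [0.0, 0.0, 1.0]] [1.323 0.103 1.014]
side [[457.0, 0.0, 270.7], [0.0, 457.0, 200.4], [0.0, 0.0, 1.0]] [-0.116  0.747  0.824]
```

View pics/scene0.png

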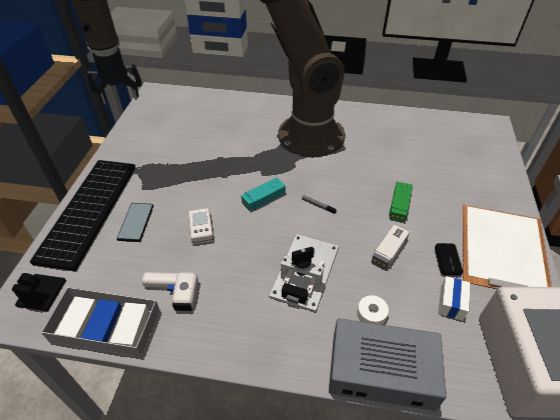

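View pics/side0.png

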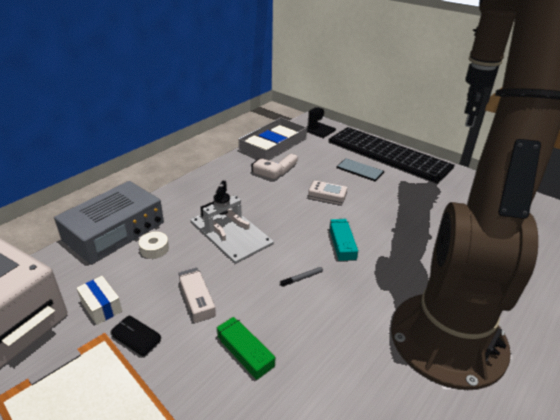

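Candidates: white block at scene (391,245), a monitor-like block at (200,226), and green (401,200) and turquoise (264,193) blocks that are excluded. I'll measure these and enlarge the white ones.

```bash
cat > h.py <<'E'
import numpy as np, cv2
def cloud(f):
    z=f["z_map"]; v,u=np.mgrid[:z.shape[0],:z.shape[1]]; K=f["mtx"]
    c=np.stack([(u-K[0,2])/K[0,0]*z,(v-K[1,2])/K[1,1]*z,z],-1)
    w=(c-f["t"])@f["R"]; w[z<=0]=np.nan
    return w
def rect(p):
    (c,s,a)=cv2.minAreaRect((p[:,:2]*1000).astype(np.float32))
    return np.round(c,1),np.round(s,1),round(a,1)
E
python3 - <<'E'
from h import *
fs={n:dict(np.load(n+"0.npz")) for n in("scene","side")}
W={n:cloud(f) for n,f in fs.items()}
def crop(n,u0,v0,u1,v1,k): return cv2.resize(fs[n]["image"][v0:v1,u0:u1],(k[0],k[1]),interpolation=cv2.INTER_CUBIC)
a=crop("scene",365,220,425,270,(400,300)); b=crop("scene",170,200,230,250,(400,300))
c=crop("scene",260,225,350,315,(400,300)); d=crop("side",180,175,280,250,(400,300))
cv2.imwrite("pics/crops.png",np.vstack([np.hstack([a,b]),np.hstack([c,d])]))
for n,(u0,v0,u1,v1) in {"scene":(365,220,425,270),"side":(170,260,225,325)}.items():
    w=W[n][v0:v1,u0:u1].reshape(-1,3); im=fs[n]["image"][v0:v1,u0:u1].reshape(-1,3)
    print(n,"bench z",np.nanmedian(w[:,2]))
    p=w[(w[:,2]>.03)&(w[:,2]<.042)]; print(" module top",len(p),np.median(p[:,2]),rect(p),p.mean(0).round(4))
for n,(u0,v0,u1,v1) in {"scene":(265,225,345,312),"side":(185,175,280,262)}.items():
    w=W[n][v0:v1,u0:u1].reshape(-1,3)
    for lo,hi in((.008,.016),(.028,.036),(.042,.05),(.075,.085),(.1,.106),(.136,.146)):
        p=w[(w[:,2]>lo)&(w[:,2]<hi)]
        if len(p)>5: print(n,lo,hi,len(p),np.median(p[:,2]).round(4),rect(p),p.mean(0).round(4))
w=W["scene"][205:245,185:218].reshape(-1,3);p=w[(w[:,2]>.028)&(w[:,2]<.04)];print("mon",rect(p))
E
```

```text
scene bench z 0.0017414514299934733
 module top 714 0.03638120836720177 (array([501.9, 286.8]), array([ 52.4, 140.3]), 64.2) [0.5048 0.2864 0.0363]
side bench z 0.0005821237034276781
 module top 1006 0.03506817703081834 (array([475.7, 297.7]), array([ 54.3, 195.7]), 65.6) [0.4937 0.2905 0.035 ]
scene 0.008 0.016 1620 0.0125 (array([611. ,  34.1]), array([177. , 229.1]), 79.5) [0.613  0.0655 0.0124]
scene 0.028 0.036 263 0.0326 (array([669.4,  64.5]), array([105.7, 140.4]), 27.4) [0.6788 0.0496 0.0325]
scene 0.042 0.05 225 0.0461 (array([685.5,  46.8]), array([108.7,  75.2]), 83.7) [0.7038 0.0413 0.046 ]
scene 0.075 0.085 261 0.08 (array([651.2,  50.5]), array([109.2,  33.4]), 80.4) [0.6546 0.0548 0.0799]
scene 0.1 0.106 51 0.1041 (array([664.1,  52.5]), array([20.8, 51.2]), 24.2) [0.6647 0.0544 0.1038]
scene 0.136 0.146 117 0.1409 (array([651.8,  50.1]), array([15.1, 56.6]), 28.0) [0.6527 0.0504 0.1408]
side 0.008 0.016 1755 0.0115 (array([612.6, -58.5]), array([398.5, 243.6]), 89.8) [0.5867 0.0658 0.0115]
side 0.028 0.036 202 0.0313 (array([650.5,  51.6]), array([107., 138.]), 80.3) [0.6295 0.053  0.0313]
side 0.042 0.05 75 0.0457 (array([677.4,  47.3]), array([109.1,  87.8]), 80.8) [0.6875 0.0573 0.0456]
side 0.075 0.085 201 0.0793 (array([648.8,  50.6]), array([111.6,  35.8]), 79.6) [0.6473 0.058  0.0793]
side 0.1 0.106 57 0.1038 (array([646.9,  54. ]), array([44.1, 36.5]), 46.9) [0.6425 0.0534 0.1037]
side 0.136 0.146 66 0.1401 (array([649.1,  51.5]), array([13.2, 58.6]), 29.5) [0.6476 0.0529 0.1399]
mon (array([ 513.8, -270.2]), array([113.6,  63.8]), 21.0)
```

View pics/crops.png

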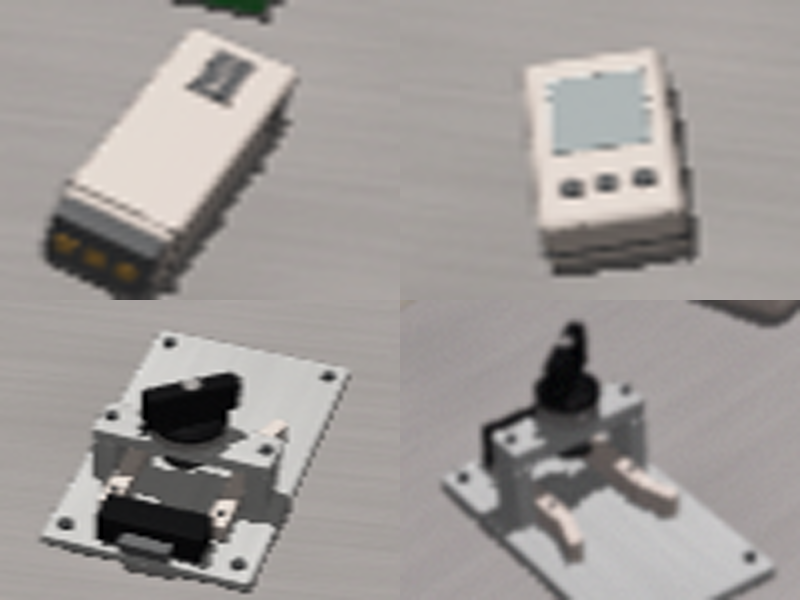

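The crops show the module top-left (scene (391,245)): it is long, with a grey nose and three brass contacts toward -y/+x and charge lights at the tail. Its size is 140 x 52 mm with the top at 36 mm, which matches. Scene (200,226) is the monitor (114 x 64 mm, screen and three keys). The nest opens toward the robot, with its yaw about -10° and the knob at (0.650, 0.051). Next I'll go above the module.

Request:
move_arm --pt "3 -4 0 0 0 0" --pt "3 -4 0 0 0 0" --pt "3 -4 0 0 0 0" --pt "3 -4 0 0 0 0" --pt "3 -4 0 0 0 0" --pt "3 -4 0 0 0 0" --pt "3 -4 0 0 0 0" --pt "3 -4 0 0 0 0" --pt "3 -4 0 0 0 0" --pt "3 -4 0 0 0 0" --pt "3 -4 0 0 0 0" --pt "3 -4 0 0 0 0" --pt "3 -4 0 0 0 0" --pt "3 -4 0 0 0 0" --pt "3 -4 0 0 0 0" --pt "3 -4 0 0 0 0" --pt "3 -4 0 0 0 0" --pt "3 -4 0 0 0 0" --jaw 100

```text
t: 2.35
tcp_pos: [0.4604, 0.2994, 0.2309]
ee_rot: [0.0, 0.98, 0.199, -0.0]
wrist_force: [1.2, 0.1, -1.1]
width: 1.0
finger_force: 0.0
```

Request:
move_arm --pt "0 0 0 0 0 -10" --pt "0 0 0 0 0 -10" --pt "0 0 0 0 0 -10" --pt "0 0 0 0 0 -10" --pt "0 0 0 0 0 -10" --pt "0 0 0 0 0 -10" --pt "0 0 0 0 0 -10" --pt "0 0 0 0 0 -10" --pt "0 0 0 0 0 -10" --pt "0 0 0 0 0 -10" --pt "0 0 0 0 0 -10" --pt "0 0 0 0 0 -10" --pt "0 0 0 0 0 -10" --pt "0 0 0 0 0 0" --pt "0 0 0 0 0 0" --pt "0 0 0 0 0 0"

```text
t: 4.35
tcp_pos: [0.4602, 0.2981, 0.2313]
ee_rot: [0.0, 0.235, 0.972, -0.0]
wrist_force: [0.8, 0.1, 0.7]
width: 0.999
finger_force: 0.0
```

```bash
cat >> h.py <<'E'
from scipy.spatial.transform import Rotation as Ro
def wcloud(f,s):
    z=f["z_map"]; v,u=np.mgrid[:z.shape[0],:z.shape[1]]; K=f["mtx"]
    c=np.stack([(u-K[0,2])/K[0,0]*z,(v-K[1,2])/K[1,1]*z,z],-1)
    M=f["mount"]; c=c@M[:3,:3].T+M[:3,3]
    w=c@Rt(s).T+s["tcp_pos"]; w[z<=0]=np.nan
    return w
def Rt(s): q=np.array(s["ee_rot"]); return Ro.from_quat(q[[1,2,3,0]]).as_matrix()
def yaw(s): R=Rt(s); return np.degrees(np.arctan2(R[1,0],R[0,0]))
def go(s,x,y,z,ps):
    "cm along tool x,y,z and wz degrees to reach TCP x,y,z with tool-x yaw ps"
    return (Rt(s).T@(np.array([x,y,z])-s["tcp_pos"])*100).round(2),round((yaw(s)-ps+180)%360-180,1)
E
python3 - <<'E'
from h import *
from plant import get_state, viewer
s=get_state(); f=viewer.grab_frame("wrist"); cv2.imwrite("pics/w1.png",f["image"])
print(s["t"],s["tcp_pos"],yaw(s),np.round(s["joint_positions"],2),np.round(s["wrist_force"],2)); print(np.round(f["mount"],3).tolist())
w=wcloud(f,s).reshape(-1,3)
b=w[np.abs(w[:,2])<.012]; print("bench",np.median(b[:,2]))
p=w[(w[:,2]>.03)&(w[:,2]<.042)&(np.hypot(w[:,0]-.5,w[:,1]-.287)<.09)]; print("top",len(p),np.median(p[:,2]),rect(p))
print(go(s,.4615,.3066,.231,154.2))
E
```

```text
4.35 [0.46015481 0.29809343 0.2313166 ] 152.83583921428735 [ 0.1   0.56 -1.14  1.7   0.53  1.24 -0.07] [0.75 0.13 0.73]
[[-0.001, -0.952, -0.307, 0.08], [1.0, -0.001, 0.001, 0.001], [-0.001, -0.307, 0.952, -0.143], [0.0, 0.0, 0.0, 1.0]]
bench 0.0007558700271973473
top 6710 0.036538381239659454 (array([500.3, 288.2]), array([ 52.2, 139.9]), 64.3)
(array([0.27, 0.82, 0.03]), np.float64(-1.4))
```

View pics/w1.png

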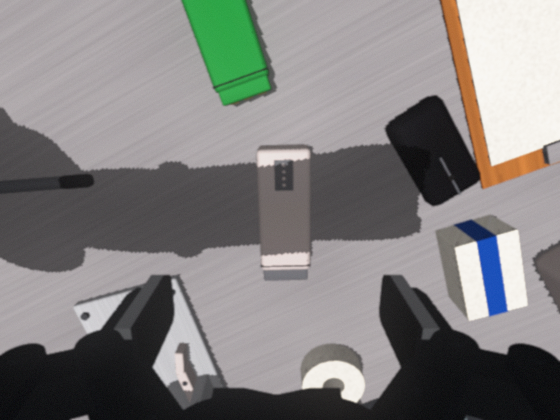

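The wrist view shows the module at about (285,215), nose down at (285,272), with nothing in the finger paths. Its centre measures (0.5003, 0.288) with yaw -25.7°, which agrees with the scene camera. I'll descend and grip 45 mm tailward of the centre.

Request:
move_arm --pt "0.4 0.85 0 0 0 -1.5" --pt "0 0 4 0 0 0" --pt "0 0 5 0 0 0" --pt "0 0 5 0 0 0" --pt "0 0 4 0 0 0" --pt "0 0 3 0 0 0" --pt "0 0 1.9 0 0 0" --pt "0 0 0 0 0 0" --pt "0 0 0 0 0 0"

```text
t: 5.52
tcp_pos: [0.4609, 0.3083, 0.0034]
ee_rot: [0.0, 0.221, 0.975, 0.001]
wrist_force: [-0.5, -0.1, 0.8]
width: 1.004
finger_force: 0.0
```

Request:
move_arm --pt "0 0 0 0 0 0" --pt "0 0 0 0 0 0" --pt "0 0 0 0 0 0" --pt "0 0 0 0 0 0" --pt "0 0 0 0 0 0" --pt "0 0 0 0 0 0" --pt "0 0 0 0 0 0" --pt "0 0 0 0 0 0" --jaw 0

```text
t: 6.52
tcp_pos: [0.4609, 0.3075, 0.0033]
ee_rot: [0.001, 0.221, 0.975, 0.0]
wrist_force: [-0.7, -2.9, 8.4]
width: 0.597
finger_force: 63.1
```

Request:
move_arm --pt "0 0 -2 0 0 0" --pt "0 0 -3 0 0 0" --pt "0 0 -4 0 0 0" --pt "0 0 -4 0 0 0" --pt "0 0 -3 0 0 0" --pt "0 0 0 0 0 0" --pt "0 0 0 0 0 0"

```text
t: 7.4
tcp_pos: [0.4601, 0.3067, 0.1617]
ee_rot: [-0.0, 0.221, 0.975, -0.001]
wrist_force: [-1.1, -0.0, -4.5]
width: 0.599
finger_force: 64.0
```

```bash
python3 - <<'E'
from h import *
from plant import get_state, viewer
s=get_state(); print(s["t"],s["tcp_pos"],yaw(s),np.round(s["joint_positions"],2),s["width"],s["finger_force"],np.round(s["wrist_force"],2))
f=viewer.grab_frame("wrist"); w=wcloud(f,s); cv2.imwrite("pics/w2.png",f["image"])
t=(w-s["tcp_pos"])@Rt(s)   # tool coords
g=t.reshape(-1,3); m=(np.abs(g[:,1])<.018)&(g[:,0]>-.12)&(g[:,0]<.06)&(np.abs(g[:,2])<.04)
p=g[m]; print(len(p),p.min(0),p.max(0),"slope dz/dx,dz/dy",np.linalg.lstsq(np.c_[p[:,:2],np.ones(len(p))],p[:,2],rcond=None)[0])
# fit scene camera for nest: plate
f=viewer.grab_frame("scene");w=cloud(f).reshape(-1,3)
for lo,hi in((.077,.084),(.136,.146)):
    p=w[(w[:,2]>lo)&(w[:,2]<hi)&(np.hypot(w[:,0]-.65,w[:,1]-.05)<.07)];print(len(p),rect(p))
p=w[(w[:,2]>.009)&(w[:,2]<.016)&(np.hypot(w[:,0]-.613,w[:,1]-.0575)<.14)]
a=np.radians(-10);q=(p[:,:2]-[.65,.051])@np.array([[np.cos(a),-np.sin(a)],[np.sin(a),np.cos(a)]])
print("plate in nest guess",np.percentile(q,[.5,99.5],axis=0))
for sg in(-1,1):  # side edges
    pts=[]
    for x in np.arange(-.14,-.02,.005):
        k=q[np.abs(q[:,0]-x)<.003,1]
        if len(k)>4: pts.append((x,(k*sg).max()*sg))
    pts=np.array(pts); print(sg,np.polyfit(pts[:,0],pts[:,1],1),len(pts))
E
```

```text
7.4 [0.46012351 0.30673293 0.16169676] 154.4522084543759 [ 0.04  0.63 -1.08  1.78  0.62  1.12 -0.12] 0.5990943747747974 64.01223421096802 [-1.08 -0.05 -4.51]
16071 [-0.03269097 -0.01799489 -0.03573753] [ 0.02692563  0.01799888 -0.0002047 ] slope dz/dx,dz/dy [ 0.19465128  0.00158776 -0.03144524]
234 (array([651.8,  50.5]), array([108.8,  33.5]), 80.7)
118 (array([650.6,  49.3]), array([16.7, 57.5]), 30.0)
plate in nest guess [[-0.14803038 -0.06459941]
 [ 0.07758641  0.06477346]]
-1 [1.17962033 0.06777097] 24
1 [0.00574788 0.06436002] 24
```

Request:
move_arm --pt "-1 -1.6 0 0 0 0" --pt "-2 -3.2 0 0 0 0" --pt "-2.3 -3.6 0 0 0 0" --pt "-2.3 -3.6 0 0 0 0" --pt "-2.3 -3.6 0 0 0 0" --pt "-1.6 -2.6 0 0 0 0" --pt "-0.8 -1.2 0 0 0 0" --pt "0 0 0 0 0 -5.2" --pt "0 0 0 0 0 -5.3" --pt "0 0 0 0 0 -5.3" --pt "0 0 2 0 0 0" --pt "0 0 3 0 0 0" --pt "0 0 2 0 0 0" --pt "0 0 0 0 0 0" --pt "0 0 0 0 0 0"

```text
t: 9.38
tcp_pos: [0.4881, 0.08, 0.0927]
ee_rot: [0.0, 0.085, 0.996, 0.0]
wrist_force: [-0.3, -0.6, -5.4]
width: 0.599
finger_force: 64.1
```

```bash
python3 - <<'E'
from h import *
from plant import get_state, viewer
s=get_state(); print(s["t"],s["tcp_pos"],yaw(s),np.round(s["joint_positions"],2),s["width"],s["finger_force"],np.round(s["wrist_force"],2))
f=viewer.grab_frame("wrist"); g=((wcloud(f,s)-s["tcp_pos"])@Rt(s)).reshape(-1,3); cv2.imwrite("pics/w2.png",f["image"])
p=g[(np.abs(g[:,1])<.016)&(g[:,0]>-.12)&(g[:,0]<.018)&(np.abs(g[:,2])<.05)]
print(len(p),p.min(0),p.max(0),"slope",np.linalg.lstsq(np.c_[p[:,:2],np.ones(len(p))],p[:,2],rcond=None)[0])
fs=viewer.grab_frame("scene");w=cloud(fs).reshape(-1,3)
a=np.radians(-9.8);N=np.array([[np.cos(a),-np.sin(a)],[np.sin(a),np.cos(a)]])
zt=s["tcp_pos"][2]+.033
p=w[(w[:,2]>zt-.012)&(w[:,2]<zt+.008)&(w[:,0]>.44)&(w[:,0]<.63)&(np.abs(w[:,1]-.07)<.06)]
q=(p[:,:2]-[.6505,.0505])@N; m=np.abs(q[:,0]+.1)<.035; print(len(p),"module nest frame x,y range",np.percentile(q,[1,99],0),"y edges front",np.percentile(q[m,1],[1,99]),"z",np.median(p[:,2]), "dz/dx",np.polyfit(q[m,0],p[m,2],1)[0], rect(p[m]))
print(go(s,.4879,.0786,.09,170.2))
im=np.hstack([f["image"],cv2.resize(fs["image"][190:330,230:350],(240,280))[:, :240].repeat(1,0) if 0 else np.zeros((420,1,3),np.uint8)]); c=cv2.resize(fs["image"][180:320,230:370],(420,420),interpolation=cv2.INTER_CUBIC)
cv2.imwrite("pics/both.png",cv2.resize(np.hstack([f["image"],c]),(800,343)))
E
```

```text
9.375 [0.48812529 0.08001864 0.09272628] 170.261458096632 [ 0.51  0.67 -1.11  1.98  0.74  0.97  0.43] 0.5991008051659298 64.13058042526245 [-0.31 -0.58 -5.42]
9688 [-0.03222123 -0.01599155 -0.0363551 ] [ 0.01799086  0.0159924  -0.03135429] slope [-0.00927875 -0.00259426 -0.03355229]
827 module nest frame x,y range [[-0.18600182 -0.02761226]
 [-0.0493033   0.03718718]] y edges front [-0.02352106  0.02756205] z 0.12558595069676656 dz/dx -0.004655715707127089 (array([552.3,  69.2]), array([52.9, 70. ]), 79.5)
(array([-0.  , -0.14,  0.27]), np.float64(0.1))
```

View pics/both.png

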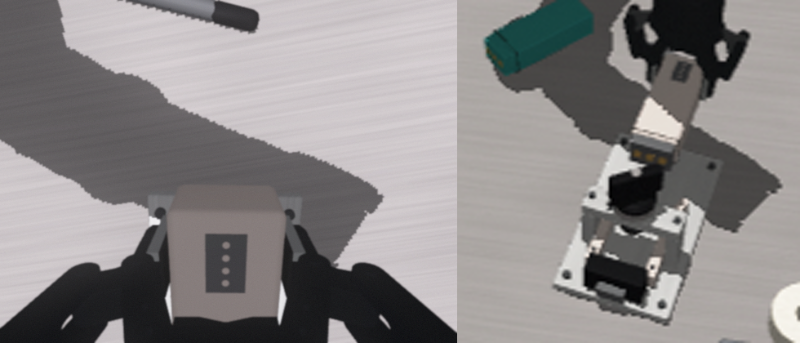

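The module is held level (slope under 0.5°), with its nose at nest x = -49 mm and its centre about 2 mm to +y. I'll correct that and lower it.

Request:
move_arm --pt "0 -0.18 1 0 0 0" --pt "0 0 2 0 0 0" --pt "0 0 2 0 0 0" --pt "0 0 1.2 0 0 0" --pt "0 0 0.6 0 0 0" --pt "0 0 0.3 0 0 0" --pt "0 0 0.3 0 0 0" --pt "0 0 0 0 0 0" --pt "0 0 0 0 0 0"

```text
t: 10.6
tcp_pos: [0.4877, 0.0777, 0.0186]
ee_rot: [0.0, 0.085, 0.996, 0.0]
wrist_force: [-0.8, 0.3, -3.7]
width: 0.6
finger_force: 64.1
```

Request:
move_arm --pt "0 0 0.1 0 0 0" --pt "0 0 0.1 0 0 0" --pt "0 0 0.1 0 0 0" --pt "0 0 0 0 0 0" --pt "0 0 0 0 0 0"

```text
t: 11.22
tcp_pos: [0.4875, 0.0776, 0.0154]
ee_rot: [0.0, 0.085, 0.996, -0.0]
wrist_force: [-1.4, -0.7, 0.3]
width: 0.601
finger_force: 64.4
```

Touching the plate. Now sliding in.

Request:
move_arm --pt "-0.3 0 0 0 0 0" --pt "-0.5 0 0 0 0 0" --pt "-0.5 0 0 0 0 0" --pt "-0.5 0 0 0 0 0" --pt "-0.5 0 0 0 0 0" --pt "-0.5 0 0 0 0 0" --pt "-0.3 0 0 0 0 0" --pt "0 0 0 0 0 0"

```text
t: 12.22
tcp_pos: [0.5186, 0.0728, 0.0154]
ee_rot: [0.0, 0.085, 0.996, 0.0]
wrist_force: [-2.0, 2.2, -0.5]
width: 0.599
finger_force: 64.5
```

Request:
move_arm --pt "-0.3 0 0 0 0 0" --pt "-0.5 0 0 0 0 0" --pt "-0.5 0 0 0 0 0" --pt "-0.5 0 0 0 0 0" --pt "-0.5 0 0 0 0 0" --pt "-0.5 0 0 0 0 0" --pt "-0.2 0 0 0 0 0" --pt "0 0 0 0 0 0"

```text
t: 13.22
tcp_pos: [0.5477, 0.0674, 0.0154]
ee_rot: [0.0, 0.085, 0.996, 0.0]
wrist_force: [-4.6, 1.1, 2.8]
width: 0.602
finger_force: 64.9
```

Request:
move_arm --pt "-0.3 0 0 0 0 0" --pt "-0.4 0 0 0 0 0" --pt "-0.5 0 0 0 0 0" --pt "-0.4 0 0 0 0 0" --pt "-0.3 0 0 0 0 0" --pt "0 0 0 0 0 0"

```text
t: 13.98
tcp_pos: [0.5665, 0.064, 0.0154]
ee_rot: [0.0, 0.085, 0.996, -0.0]
wrist_force: [-3.6, 1.0, 3.6]
width: 0.599
finger_force: 64.9
```

Request:
move_arm --pt "0 0 0 0 0 0" --pt "0 0 0 0 0 0" --pt "0 0 0 0 0 0" --pt "0 0 0 0 0 0" --pt "0.2 0 0 0 0 0" --pt "0.5 0 0 0 0 0" --pt "0.6 0 0 0 0 0" --pt "0 0 0 0 0 0" --jaw 80

```text
t: 14.98
tcp_pos: [0.5529, 0.0664, 0.0153]
ee_rot: [-0.0, 0.085, 0.996, -0.0]
wrist_force: [0.1, -0.3, 1.3]
width: 0.803
finger_force: 0.0
```

Request:
move_arm --pt "0 0 0 0 0 0" --pt "0 0 0 0 0 0" --pt "0 0 0 0 0 0" --pt "0 0 0 0 0 0" --pt "0 0 0 0 0 0" --pt "0 0 0 0 0 0" --jaw 0

```text
t: 15.72
tcp_pos: [0.5537, 0.0663, 0.0157]
ee_rot: [0.0, 0.085, 0.996, -0.0]
wrist_force: [-1.6, -0.0, 5.2]
width: 0.602
finger_force: 63.2
```

```bash
cat > m.py <<'E'
from h import *
from plant import get_state, viewer
s=get_state(); a=np.radians(-9.8);N=np.array([[np.cos(a),-np.sin(a)],[np.sin(a),np.cos(a)]])
print(s["t"],s["tcp_pos"],"nest",(np.array(s["tcp_pos"])[:2]-[.6505,.0505])@N,yaw(s),np.round(s["joint_positions"],2),s["width"],s["finger_force"],np.round(s["wrist_force"],2))
f=viewer.grab_frame("wrist"); g=((wcloud(f,s)-s["tcp_pos"])@Rt(s)).reshape(-1,3)
p=g[(np.abs(g[:,1])<.016)&(g[:,0]>-.12)&(g[:,0]<.05)&(g[:,2]<-.005)&(g[:,2]>-.05)]
print("tail tool x",np.percentile(p[:,0],[.5,99.5]),"top z",np.median(p[:,2]))
w=cloud(viewer.grab_frame("scene")).reshape(-1,3)
q=(w[:,:2]-[.6505,.0505])@N; 
m=(np.abs(q[:,1])<.02)&(w[:,2]>.042)&(w[:,2]<.054)&(q[:,0]>-.16)&(q[:,0]<-.05); print("scene tail nest x",np.percentile(q[m,0],[1,5]) if m.any() else None, m.sum(), np.median(w[m,2]))
m=(np.abs(q[:,1])<.025)&(w[:,2]>.043)&(w[:,2]<.05)&(q[:,0]>.03)&(q[:,0]<.08); print("block top x",np.percentile(q[m,0],[1,99]),m.sum())
E
python3 m.py
```

```text
15.725 [0.55372591 0.06634304 0.01565759] nest [-0.09805859 -0.00086001] 170.24254973689028 [ 0.43  0.83 -0.98  1.89  0.87  0.92  0.42] 0.6016862339140012 63.232043981552124 [-1.61 -0.03  5.18]
tail tool x [-0.03079725  0.01290939] top z -0.032871348395204544
scene tail nest x [-0.10963903 -0.10681283] 119 0.04856780158346255
block top x [0.03897556 0.06987496] 160
```

Request:
move_arm --pt "-0.2 0 0 0 0 0" --pt "-0.3 0 0 0 0 0" --pt "-0.3 0 0 0 0 0" --pt "-0.2 0 0 0 0 0" --pt "-0.1 0 0 0 0 0" --pt "0 0 0 0 0 0"

```text
t: 16.58
tcp_pos: [0.5627, 0.0655, 0.0157]
ee_rot: [-0.001, 0.084, 0.996, 0.0]
wrist_force: [-9.8, 1.3, 10.4]
width: 0.598
finger_force: 63.6
```

Request:
move_arm --pt "-0.1 0 0 0 0 0" --pt "-0.1 0 0 0 0 0" --pt "0 0 0 0 0 0"

```text
t: 16.95
tcp_pos: [0.5647, 0.0652, 0.0157]
ee_rot: [-0.001, 0.084, 0.996, 0.0]
wrist_force: [-8.6, 2.3, 10.6]
width: 0.597
finger_force: 63.6
```

Request:
move_arm --pt "0 0 -0.05 0 0 0" --pt "-0.1 0 0 0 0 0" --pt "-0.1 0 0 0 0 0" --pt "0 0 0 0 0 0"

```text
t: 17.45
tcp_pos: [0.5684, 0.0637, 0.0157]
ee_rot: [-0.0, 0.085, 0.996, 0.0]
wrist_force: [-2.3, 1.3, 0.9]
width: 0.596
finger_force: 62.5
```

Request:
move_arm --pt "-0.05 0 0 0 0 0" --pt "-0.05 0 0 0 0 0" --pt "0 0 0 0 0 0"

```text
t: 17.82
tcp_pos: [0.5691, 0.0635, 0.0157]
ee_rot: [-0.0, 0.085, 0.996, -0.0]
wrist_force: [-4.2, 0.9, 0.7]
width: 0.607
finger_force: 62.6
```

Request:
move_arm --pt "-0.05 0 0 0 0 0" --pt "0 0 0 0 0 0"

```text
t: 18.08
tcp_pos: [0.5691, 0.0635, 0.0157]
ee_rot: [-0.001, 0.085, 0.996, -0.0]
wrist_force: [-6.0, -0.1, 2.9]
width: 0.595
finger_force: 62.8
```

Request:
move_arm --pt "-0.05 0 0 0 0 0" --pt "0 0 0 0 0 0"

```text
t: 18.32
tcp_pos: [0.5691, 0.0635, 0.0157]
ee_rot: [-0.001, 0.085, 0.996, -0.0]
wrist_force: [-8.0, 1.2, 4.2]
width: 0.599
finger_force: 63.1
```

Request:
move_arm --pt "-0.05 0 0 0 0 0" --pt "-0.05 0 0 0 0 0" --pt "0 0 0 0 0 0"

```text
t: 18.7
tcp_pos: [0.5691, 0.0635, 0.0157]
ee_rot: [-0.002, 0.085, 0.996, -0.0]
wrist_force: [-12.7, 1.1, 8.2]
width: 0.6
finger_force: 63.6
```

Request:
move_arm --pt "-0.05 0 0 0 0 0" --pt "0 0 0 0 0 0"

```text
t: 18.95
tcp_pos: [0.5691, 0.0635, 0.0157]
ee_rot: [-0.002, 0.085, 0.996, -0.001]
wrist_force: [-14.5, 0.8, 9.7]
width: 0.602
finger_force: 63.8
```

```bash
python3 m.py; python3 - <<'E'
from plant import viewer
import cv2
f=viewer.grab_frame("scene")["image"];g=viewer.grab_frame("side")["image"]
cv2.imwrite("pics/n.png",cv2.hconcat([cv2.resize(f[225:315,255:355],(400,360),interpolation=2),cv2.resize(g[175:265,180:280],(400,360),interpolation=2)]))
E
```

```text
18.95 [0.56905091 0.06351094 0.0156847 ] nest [-0.08247516 -0.00104233] 170.30325520411603 [ 0.43  0.84 -0.97  1.85  0.86  0.95  0.45] 0.6015988277309664 63.75324368476868 [-14.47   0.83   9.74]
tail tool x [-0.03054527  0.01298555] top z -0.03292352040759949
scene tail nest x [-0.09378262 -0.09343737] 57 0.047453413363008505
block top x [0.03043001 0.06951962] 238
```

View pics/n.png

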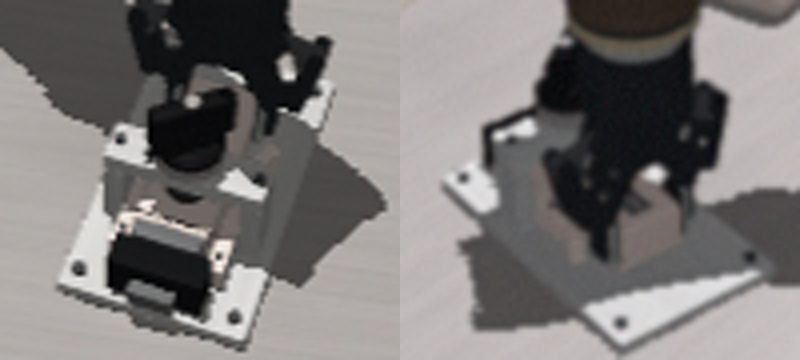

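Both views show the nose up against the contact block (scene (175,235)), lying flat. The tail is at nest x of about -95, which is home, and the push held at 14.5 N without movement. Relieving, releasing and rising.

Request:
move_arm --pt "0.1 0 0 0 0 0" --pt "0.1 0 0 0 0 0" --pt "0 0 0 0 0 0"

```text
t: 19.52
tcp_pos: [0.5691, 0.0635, 0.0157]
ee_rot: [-0.001, 0.085, 0.996, -0.0]
wrist_force: [-7.4, 0.9, 2.5]
width: 0.602
finger_force: 62.6
```

Request:
move_arm --pt "0 0 0 0 0 0" --pt "0 0 0 0 0 0" --pt "0 0 0 0 0 0" --pt "0 0 0 0 0 0" --pt "0.3 0 0 0 0 0" --pt "0.4 0 -1 0 0 0" --pt "0 0 -3 0 0 0" --pt "0 0 -5 0 0 0" --pt "0 0 -5 0 0 0" --pt "0 0 -5 0 0 0" --pt "0 0 -3 0 0 0" --pt "0 0 0 0 0 0" --pt "0 0 0 0 0 0" --jaw 80

```text
t: 21.15
tcp_pos: [0.5624, 0.0645, 0.2355]
ee_rot: [-0.0, 0.085, 0.996, -0.0]
wrist_force: [0.0, 0.0, -1.0]
width: 0.804
finger_force: 0.0
```

```bash
cat > k.py <<'E'
from h import *
from plant import get_state, viewer
s=get_state(); a=np.radians(-9.8);N=np.array([[np.cos(a),-np.sin(a)],[np.sin(a),np.cos(a)]])
print(s["t"],s["tcp_pos"],yaw(s),np.round(s["joint_positions"],2),s["width"],np.round(s["wrist_force"],2),np.round(s["ft_torque"],3))
f=viewer.grab_frame("wrist"); cv2.imwrite("pics/wk.png",f["image"])
for n,w in(("wrist",wcloud(f,s)),("scene",cloud(viewer.grab_frame("scene"))),("side",cloud(viewer.grab_frame("side")))):
    w=w.reshape(-1,3); q=(w[:,:2]-[.6505,.0505])@N
    p=w[(w[:,2]>.134)&(w[:,2]<.148)&(np.hypot(*q.T)<.045)]
    if len(p)>20: print(n,"wing",len(p),rect(p))
    m=(np.abs(q[:,1])<.02)&(w[:,2]>.042)&(w[:,2]<.054)&(q[:,0]>-.16)&(q[:,0]<-.05)
    if m.any(): print(n,"tail x",np.percentile(q[m,0],[1,5]),m.sum(),np.median(w[m,2]))
print(go(s,.6505,.0505,.16,119))
E
python3 k.py
```

```text
21.15 [0.56240767 0.06451048 0.23552339] 170.26945391069893 [ 0.55  0.6  -1.18  1.65  0.58  1.28  0.67] 0.8038080202786186 [ 0.02  0.04 -1.01] [-0.022  0.032 -0.003]
wrist wing 1351 (array([649.7,  51.1]), array([14.8, 57.2]), 28.4)
wrist tail x [-0.09469913 -0.09365682] 1918 0.04875123047979797
scene wing 128 (array([651.7,  50.3]), array([18. , 56.7]), 27.4)
scene tail x [-0.09453578 -0.09372225] 58 0.04801467990699325
side wing 71 (array([649.6,  50.2]), array([13.9, 57.8]), 26.5)
side tail x [-0.09643743 -0.09504907] 165 0.047367718827936243
(array([-8.92,  0.11,  7.55]), np.float64(51.3))
```

Confirmed home after release: the three cameras put the tail at nest x of about -95 with the top at 48 mm. The wing's long axis is at 118.2°, centred at (0.650, 0.051). Moving over the knob.

Request:
move_arm --pt "-1.7 0 0 0 0 0" --pt "-2.5 0 0 0 0 0" --pt "-2.5 0.1 0 0 0 0" --pt "-1.7 0 0 0 0 0" --pt "-0.4 0 0 0 0 0" --pt "0 0 0 0 0 10.4" --pt "0 0 0 0 0 10.4" --pt "0 0 0 0 0 10.4" --pt "0 0 0 0 0 10.4" --pt "0 0 0 0 0 10.4" --pt "0 0 2 0 0 0" --pt "0 0 3 0 0 0" --pt "0 0 0 0 0 0" --pt "0 0 0 0 0 0"

```text
t: 23.05
tcp_pos: [0.6497, 0.0511, 0.186]
ee_rot: [-0.0, 0.512, 0.859, 0.0]
wrist_force: [-0.0, 0.5, 0.6]
width: 0.796
finger_force: 0.0
```

```bash
python3 - <<'E'
from h import *
from plant import get_state
s=get_state(); print(s["t"],s["tcp_pos"],yaw(s),np.round(s["joint_positions"],2),go(s,.650,.0508,.112,118.2))
E
```

```text
23.05 [0.64972257 0.05106589 0.18596191] 118.37355017743307 [ 0.37  0.67 -0.88  1.51  0.54  1.22 -0.1 ] (array([-0.04,  0.01,  7.4 ]), np.float64(0.2))
```

Request:
move_arm --pt "0 0 2 0 0 0.2" --pt "0 0 3 0 0 0" --pt "0 0 1.6 0 0 0" --pt "0 0 0.7 0 0 0" --pt "0 0 0 0 0 0" --pt "0 0 0 0 0 0"

```text
t: 23.8
tcp_pos: [0.6504, 0.0511, 0.1138]
ee_rot: [0.001, 0.515, 0.857, 0.0]
wrist_force: [0.1, -0.0, -0.1]
width: 0.802
finger_force: 0.0
```

Request:
move_arm --pt "0 0 0 0 0 0" --pt "0 0 0 0 0 0" --pt "0 0 0 0 0 0" --pt "0 0 0 0 0 0" --pt "0 0 0 0 0 0" --pt "0 0 0 0 0 0" --pt "0 0 0 0 0 0" --pt "0 0 0 0 0 0" --jaw 0

```text
t: 24.8
tcp_pos: [0.6501, 0.0509, 0.1131]
ee_rot: [0.0, 0.515, 0.857, 0.0]
wrist_force: [1.8, -0.2, 4.7]
width: 0.152
finger_force: 59.4
```

```bash
cat > q.py <<'E'
from h import *
from plant import get_state
s=get_state(); print(round(s["t"],2),np.round(s["tcp_pos"],4),"yaw %.2f"%yaw(s),np.round(s["joint_positions"],2),"F",np.round(s["wrist_force"],1),"T",np.round(s["ft_torque"],3),"w %.3f"%s["width"])
E
python3 q.py
```

```text
24.8 [0.6501 0.0509 0.1131] yaw 118.06 [ 0.35  0.74 -0.84  1.58  0.6   1.09 -0.15] F [ 1.8 -0.2  4.7] T [-0.028 -0.163  0.005] w 0.152
```

Request:
move_arm --pt "0 0 0 0 0 4" --pt "0 0 0 0 0 5" --pt "0 0 0 0 0 5" --pt "0 0 0 0 0 5" --pt "0 0 0 0 0 5"

```text
t: 25.42
tcp_pos: [0.6508, 0.0511, 0.1132]
ee_rot: [0.001, 0.683, 0.731, 0.001]
wrist_force: [4.3, 0.1, 2.2]
width: 0.155
finger_force: 59.1
```

```bash
python3 q.py
```

```text
25.43 [0.6508 0.0511 0.1132] yaw 93.91 [ 0.3   0.71 -0.74  1.59  0.53  1.05 -0.52] F [4.3 0.1 2.2] T [ 0.177 -0.841  0.198] w 0.155
```

Request:
move_arm --pt "0 0 0 0 0 4" --pt "0 0 0 0 0 4"

```text
t: 25.68
tcp_pos: [0.651, 0.0511, 0.1132]
ee_rot: [0.001, 0.732, 0.682, 0.001]
wrist_force: [4.8, 0.7, 1.4]
width: 0.152
finger_force: 59.0
```

```bash
python3 q.py
```

```text
25.68 [0.651  0.0511 0.1132] yaw 85.94 [ 0.28  0.7  -0.71  1.59  0.5   1.04 -0.64] F [4.8 0.7 1.4] T [ 0.213 -1.039  0.177] w 0.152
```

Request:
move_arm --pt "0 0 0 0 0 4" --pt "0 0 0 0 0 4"

```text
t: 25.92
tcp_pos: [0.6512, 0.0511, 0.1132]
ee_rot: [0.001, 0.778, 0.629, 0.001]
wrist_force: [5.0, 1.5, 1.4]
width: 0.151
finger_force: 58.9
```

```bash
python3 q.py
```

```text
25.93 [0.6512 0.0511 0.1132] yaw 77.93 [ 0.26  0.69 -0.67  1.59  0.48  1.03 -0.76] F [5.  1.5 1.4] T [ 0.193 -1.193  0.185] w 0.151
```

Request:
move_arm --pt "0 0 0 0 0 4"

```text
t: 26.05
tcp_pos: [0.6513, 0.0511, 0.1132]
ee_rot: [0.001, 0.799, 0.601, 0.001]
wrist_force: [6.3, 0.9, 1.5]
width: 0.152
finger_force: 58.9
```

```bash
python3 q.py
```

```text
26.05 [0.6513 0.0511 0.1132] yaw 73.94 [ 0.25  0.68 -0.65  1.59  0.46  1.03 -0.82] F [6.3 0.9 1.5] T [ 0.191 -1.285  0.244] w 0.152
```

Request:
move_arm --pt "0 0 0 0 0 4"

```text
t: 26.18
tcp_pos: [0.6514, 0.0511, 0.1132]
ee_rot: [0.001, 0.819, 0.573, 0.002]
wrist_force: [6.4, 1.1, 0.8]
width: 0.151
finger_force: 58.9
```

```bash
python3 q.py
```

```text
26.18 [0.6514 0.0511 0.1132] yaw 69.93 [ 0.24  0.68 -0.64  1.59  0.45  1.02 -0.88] F [6.4 1.1 0.8] T [ 0.211 -1.43   0.154] w 0.151
```

Request:
move_arm --pt "0 0 0 0 0 4"

```text
t: 26.3
tcp_pos: [0.6516, 0.051, 0.1132]
ee_rot: [0.001, 0.839, 0.544, 0.002]
wrist_force: [6.5, -0.1, 0.6]
width: 0.15
finger_force: 58.9
```

```bash
python3 q.py
```

```text
26.3 [0.6516 0.051  0.1132] yaw 65.93 [ 0.23  0.67 -0.62  1.59  0.44  1.02 -0.94] F [ 6.5 -0.1  0.6] T [ 0.079 -1.47   0.217] w 0.150
```

Request:
move_arm --pt "0 0 0 0 0 4"

```text
t: 26.42
tcp_pos: [0.6516, 0.051, 0.1132]
ee_rot: [0.001, 0.857, 0.515, 0.002]
wrist_force: [6.4, 0.2, 0.2]
width: 0.148
finger_force: 58.8
```

```bash
python3 q.py
```

```text
26.43 [0.6516 0.051  0.1132] yaw 61.93 [ 0.22  0.67 -0.6   1.59  0.43  1.01 -1.  ] F [6.4 0.2 0.2] T [ 0.111 -1.517  0.214] w 0.148
```

Request:
move_arm --pt "0 0 0 0 0 4"

```text
t: 26.55
tcp_pos: [0.6517, 0.0509, 0.1132]
ee_rot: [0.001, 0.875, 0.484, 0.002]
wrist_force: [7.3, 0.6, -0.1]
width: 0.153
finger_force: 58.8
```

```bash
python3 q.py
```

```text
26.55 [0.6517 0.0509 0.1132] yaw 57.93 [ 0.21  0.66 -0.59  1.59  0.42  1.01 -1.06] F [ 7.3  0.6 -0.1] T [ 0.099 -1.623  0.177] w 0.153
```

Request:
move_arm --pt "0 0 0 0 0 4"

```text
t: 26.68
tcp_pos: [0.6519, 0.0508, 0.1132]
ee_rot: [0.001, 0.891, 0.453, 0.002]
wrist_force: [8.0, -0.7, -0.1]
width: 0.155
finger_force: 58.8
```

```bash
python3 q.py
```

```text
26.68 [0.6519 0.0508 0.1132] yaw 53.92 [ 0.2   0.66 -0.57  1.59  0.4   1.   -1.12] F [ 8.  -0.7 -0.1] T [ 0.045 -1.712  0.185] w 0.155
```

Request:
move_arm --pt "0 0 0 0 0 4"

```text
t: 26.8
tcp_pos: [0.6519, 0.0508, 0.1132]
ee_rot: [0.001, 0.907, 0.422, 0.002]
wrist_force: [8.2, -0.2, 0.1]
width: 0.154
finger_force: 58.8
```

```bash
python3 q.py
```

```text
26.8 [0.6519 0.0508 0.1132] yaw 49.92 [ 0.19  0.65 -0.55  1.6   0.39  1.   -1.18] F [ 8.2 -0.2  0.1] T [-0.023 -1.8    0.225] w 0.154
```

Request:
move_arm --pt "0 0 0 0 0 4"

```text
t: 26.92
tcp_pos: [0.652, 0.0507, 0.1132]
ee_rot: [0.001, 0.921, 0.39, 0.002]
wrist_force: [8.9, 0.7, -0.4]
width: 0.151
finger_force: 58.7
```

```bash
python3 q.py
```

```text
26.93 [0.652  0.0507 0.1132] yaw 45.92 [ 0.18  0.65 -0.54  1.6   0.38  0.99 -1.24] F [ 8.9  0.7 -0.4] T [ 0.02  -1.796  0.173] w 0.151
```

Request:
move_arm --pt "0 0 0 0 0 4"

```text
t: 27.05
tcp_pos: [0.6521, 0.0506, 0.1132]
ee_rot: [0.001, 0.934, 0.358, 0.002]
wrist_force: [7.7, 0.2, -0.0]
width: 0.155
finger_force: 58.7
```

```bash
python3 q.py
```

```text
27.05 [0.6521 0.0506 0.1132] yaw 41.91 [ 0.17  0.65 -0.52  1.6   0.37  0.99 -1.3 ] F [ 7.7  0.2 -0. ] T [-0.    -1.858  0.022] w 0.155
```

Request:
move_arm --pt "0 0 0 0 0 4"

```text
t: 27.18
tcp_pos: [0.6521, 0.0506, 0.1132]
ee_rot: [0.0, 0.946, 0.325, 0.002]
wrist_force: [8.0, -0.2, -0.7]
width: 0.153
finger_force: 58.7
```

```bash
python3 q.py
```

```text
27.18 [0.6521 0.0506 0.1132] yaw 37.89 [ 0.16  0.64 -0.5   1.6   0.35  0.99 -1.36] F [ 8.  -0.2 -0.7] T [-0.049 -1.884 -0.138] w 0.153
```

Request:
move_arm --pt "0 0 0 0 0 4"

```text
t: 27.3
tcp_pos: [0.6522, 0.0504, 0.1132]
ee_rot: [0.001, 0.957, 0.291, 0.002]
wrist_force: [9.3, -1.1, -0.9]
width: 0.151
finger_force: 58.7
```

```bash
python3 q.py
```

```text
27.3 [0.6522 0.0504 0.1132] yaw 33.89 [ 0.15  0.64 -0.48  1.6   0.34  0.98 -1.42] F [ 9.3 -1.1 -0.9] T [-0.202 -2.001  0.257] w 0.151
```

The torque fell to zero, went negative at about 1.40 rad (the click), and is now positive again. I've stopped turning and will release and check the tab against the pointer.

Request:
move_arm --pt "0 0 0 0 0 0" --pt "0 0 0 0 0 0" --pt "0 0 0 0 0 0" --pt "0 0 0 0 0 0" --pt "0 0 0 0 0 0" --pt "0 0 0 0 0 0" --jaw 80

```text
t: 28.05
tcp_pos: [0.6498, 0.0508, 0.1128]
ee_rot: [0.0, 0.956, 0.293, -0.0]
wrist_force: [-1.3, -0.3, -0.6]
width: 0.799
finger_force: 0.0
```

Request:
move_arm --pt "0 0 -2 0 0 0" --pt "0 0 -3 0 0 0" --pt "0 0 -4 0 0 0" --pt "0 0 0 0 0 0" --pt "-3 0 0 0 0 0" --pt "-4 0 0 0 0 0" --pt "-3 0 0 0 0 0" --pt "0 0 0 0 0 0" --pt "0 0 0 0 0 0"

```text
t: 29.18
tcp_pos: [0.5676, -0.0048, 0.2034]
ee_rot: [0.0, 0.956, 0.293, 0.001]
wrist_force: [-0.4, 0.3, 0.6]
width: 0.801
finger_force: 0.0
```

```bash
python3 q.py; python3 k.py; python3 - <<'E'
from plant import viewer
import cv2
f=viewer.grab_frame("scene")["image"];g=cv2.imread("pics/wk.png")
cv2.imwrite("pics/c1.png",cv2.hconcat([cv2.resize(f[235:285,280:330],(400,400),interpolation=2),cv2.resize(g,(533,400))[:,66:466]]))
E
```

```text
29.18 [ 0.5676 -0.0048  0.2034] yaw 34.07 [ 0.31  0.42 -0.54  1.72  0.24  1.06 -1.29] F [-0.4  0.3  0.6] T [ 0.001 -0.036 -0.046] w 0.801
29.175 [ 0.56759003 -0.00475182  0.20338768] 34.06558096823073 [ 0.31  0.42 -0.54  1.72  0.24  1.06 -1.29] 0.800594516807605 [-0.43  0.25  0.57] [ 0.001 -0.036 -0.046]
wrist wing 2849 (array([649.6,  49.7]), array([53.7, 15. ]), 34.6)
wrist tail x [-0.0934146  -0.09125809] 2609 0.048764103113390606
scene wing 116 (array([651.7,  50. ]), array([59.1, 14.9]), 36.5)
scene tail x [-0.09489689 -0.09200353] 126 0.048570698417674626
side wing 98 (array([649.9,  50.3]), array([57.4, 19.7]), 35.8)
side tail x [-0.09599491 -0.09452882] 169 0.047438680315733665
(array([9.96, 0.07, 4.35]), np.float64(-84.9))
```

View pics/c1.png

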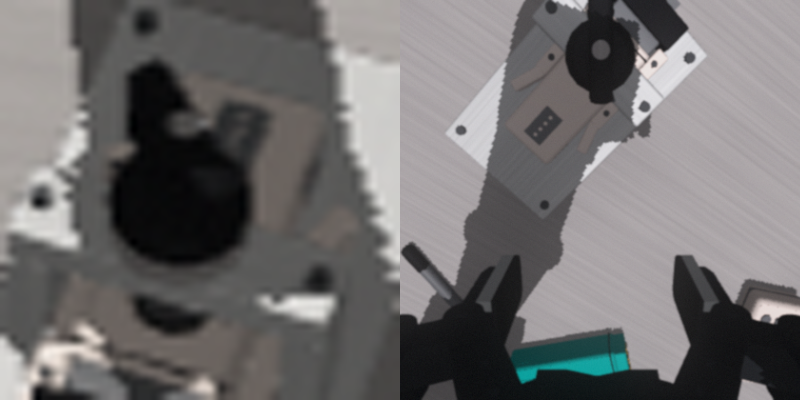

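Wing now at about 35°, so it has turned 1.45 rad in all, and the module is still home (tail -95). The c1 view is too dark to see the tab and pointer, so I'll brighten the fixed views and compare them with the start.

```bash
python3 - <<'E'
from h import *
from plant import viewer
def c(f):
    im=f["image"]; uv=f["mtx"]@(f["R"]@np.array([.650,.0505,.105])+f["t"]); u,v=(uv[:2]/uv[2]).astype(int)
    a=im[v-20:v+25,u-30:u+30]; a=cv2.resize(a,(400,300),interpolation=2); return (255*(a/255.)**.4).astype(np.uint8)
o=[]
for n in("scene","side"):
    o.append(cv2.hconcat([c(dict(np.load(n+"0.npz"))),c(viewer.grab_frame(n))]))
cv2.imwrite("pics/t.png",cv2.vconcat(o))
E
```

```text
(no output)
```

View pics/t.png

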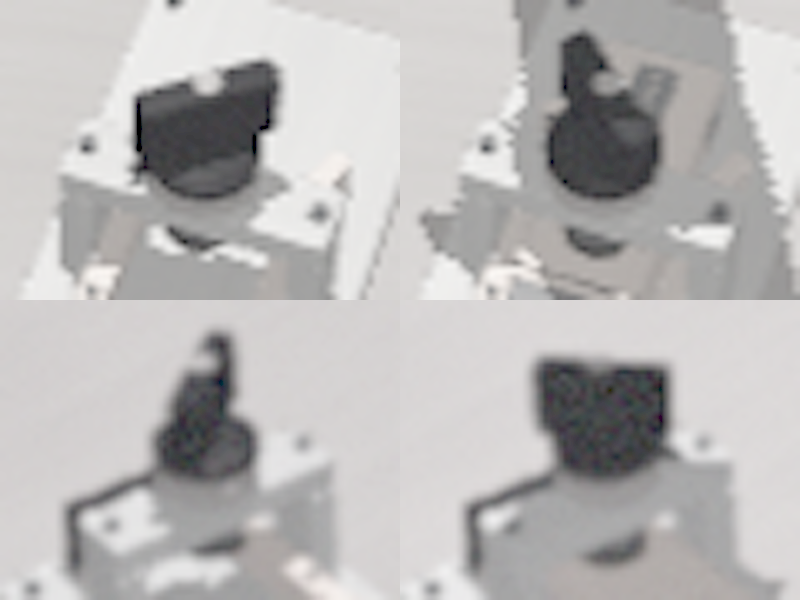

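At the start the tab shows at scene crop left (140,170), i.e. at -62°, so it should now be near -145°, on the robot side. I'll tilt the wrist camera at that side to see the pointer.

Request:
move_arm --pt "-2 1.8 1 0 0 0" --pt "-2 1.8 1 0 0 0" --pt "-1.8 1.8 2 0 0 0" --pt "0 0 0 0 0 -10" --pt "0 0 0 0 0 -9" --pt "0 0 0 0 8 0" --pt "0 0 0 0 8 0" --pt "0 0 0 0 8 0" --pt "0 0 0 0 8 0" --pt "0 0 0 0 8 0" --pt "0 0 0 0 0 0" --pt "0 0 0 0 0 0" --pt "0 0 0 0 0 0"

```text
t: 31.1
tcp_pos: [0.5501, -0.0806, 0.1639]
ee_rot: [-0.152, 0.84, 0.422, 0.305]
wrist_force: [-0.3, 0.9, 0.2]
width: 0.797
finger_force: 0.0
```

```bash
python3 q.py; python3 - <<'E'
from h import *
from plant import get_state, viewer
s=get_state(); f=viewer.grab_frame("wrist"); im=f["image"]; M=f["mount"]
def px(X):
    c=M[:3,:3].T@(Rt(s).T@(np.array(X)-s["tcp_pos"])-M[:3,3]); p=f["mtx"]@c; return p[:2]/p[2]
print(px([.65,.0505,.105]))
for a in(-145,-127,-109,-91):
    d=np.radians(a); print(a,[px([.65+r*np.cos(d),.0505+r*np.sin(d),z]).round(0) for r,z in((.0235,.105),(.0235,.092))])
u,v=px([.65,.0505,.1]).astype(int); v0=max(0,v-70);u0=max(0,u-80); a=cv2.resize(im[v0:v0+120,u0:u0+160],(800,600),interpolation=2); print(u0,v0)
cv2.imwrite("pics/p.png",(255*(a/255.)**.45).astype(np.uint8))
E
```

```text
31.1 [ 0.5501 -0.0806  0.1639] yaw 53.38 [ 1.22  0.66 -1.06  2.01 -0.19  0.54 -0.15] F [-0.3  0.9  0.2] T [-0.529  0.4    0.013] w 0.797
[279.41017371  81.52767415]
-145 [array([270., 105.]), array([270., 116.])]
-127 [array([279., 106.]), array([279., 117.])]
-109 [array([289., 105.]), array([288., 116.])]
-91 [array([298., 102.]), array([297., 112.])]
199 16
```

View pics/p.png

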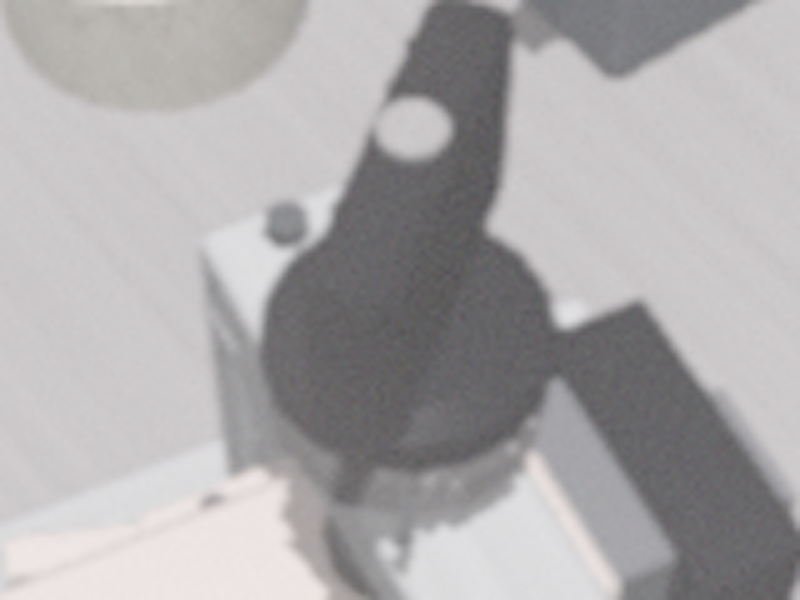

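The view shows the tab at crop (350,475), image (269,111), i.e. -145°. The dark pointer on the collar is at crop (403,545), image (280,125), i.e. -127°. The tab is 18° (0.31 rad) clockwise of the pointer, so exactly one click. Handing in.

```bash
python3 -c "
from plant import ctrl
print(ctrl.finish_job())"
```

```text
the job is handed in; nothing more can be done
None
```

The module is home against the contact block (14.5 N was the highest push I read), the knob was turned clockwise to exactly one click and released, no bystander was touched, and the job was handed in at about 31 s.

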